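Roll a resin core into the viewing cradle

TASK

Roll the long amber resin core along the bench by its side, up the ramp and into the V-groove of the cradle, then push it along the groove until its end rests against the blue stop, and leave it there. Only push it with the fingers: do not lift or carry it, and leave the other things on the bench where they are.

Things in the scene. Friction and masses are not known exactly. Their poses are not given: they have to be found in the camera images.
- core: the long round bar to be rolled: solid amber resin cylinder with brown and tan bands and a thin white lengthwise line, lying on its side; diameter 40 mm, length 130 mm, 0.2 to 0.4 kg. Origin in the very middle of the cylinder, 20 mm above the bench at the start; x axis along the cylinder, y and z turn with it. Smooth; rolls easily but soon stops by itself; flat ends.
- seat (a point): where the middle of the core must come to lie, 30.3 mm above the bench, in the black V-groove of the fixed cradle. z up, x along the groove towards the blue stop; the core starts on the -y side, its x within 9 degrees of this x, its middle at y -155 to -215, x -25 to -50 mm. The groove runs from x = -125 to +65 mm; 45-degree sides, bottom 28.3 mm below this point.
- ramp (a point): middle of the line where the grey ramp begins at bench level (seat frame x = -30, y = -99 mm); same axes as the seat. The ramp rises evenly towards +y to 20 mm above the bench after 75 mm, then a level crest 6 mm wide, then the groove, whose bottom is 99 mm from here; its far side rises to a wall 34 mm tall at y = 131 to 141 mm. All this runs along x, 95 mm either way.
- stop (a point): blue stop plate across the +x end of the groove: this point is on its face looking along -x, at the height of the seat and 65 mm from it along x; same axes as the seat. The plate is 8 mm thick, its top 46 mm above the bench, and it reaches from y = -22 to +42 mm.
- jar: bystander: standing glass jar with white cap, 52 mm across, 70 mm tall; origin at the centre of its underside
- dropper: bystander: standing small amber bottle with black cap, 34 mm across, 80 mm tall; origin at the centre of its underside
- dish: bystander: shallow clear glass dish, 60 mm across, 16 mm tall; origin at the centre of its underside
- beaker: bystander: glass beaker, 60 mm across, 65 mm tall; origin at the centre of its underside
- slidebox: bystander: green slide box, 85 x 60 x 32 mm tall; origin at the centre of its underside
- stubcore: bystander: a short piece of amber core standing on end, 40 mm across, 55 mm tall; origin at the centre of its underside. Not the core to be loaded
- forceps: bystander: steel forceps lying flat, 135 mm long, 8 mm tall; origin near the middle of its underside
Mind the look-alikes: they are no part of the job. Leave any purple look-alike of the core alone.

How it is judged:
By the outcome, as a careful person would: the job done as asked, in the order asked, and still so for the second after the job is handed in, with the robot touching nothing.
It also fails if it takes over 51 s, if anything falls off the work surface, if the arm or the gripper's body presses on something with over 40 N, if the wrist force passes 120 N, or if a joint passes its speed limit or range.

ROBOT

A 6-joint arm with a two-finger parallel gripper is mounted at the origin on the work surface. World frame = base frame: x ahead of the robot, y to its left, z up, the work surface at z = 0. Lengths are in m, angles in rad, forces in N, time in s.
With the tool pointing down it reaches from about 0.4 to 0.925 m from the base axis. Payload 3.4 kg.
Tool frame: the origin (TCP) lies at the very end of the fingers, on their centre line; the grasp point (between the pads) lies 19 mm behind it; y points along the fingers, z is the direction in which the jaws open and shut, and the axes are right-handed (so a half turn about y gives the same grasp; the last joint's range is limited). The gripper opens to 85 mm and grips with 20 to 120 N. Pads are 22 mm wide; open, the fingers measure 114 mm over their backs; the gripper's body (76 mm by 85 mm) begins 54 mm behind the grasp point. The pads swing forward as they close: fully open they stand 13 mm farther back than shut.
Start: joints at [1.046, 0.307, 1.506, -0, 1.328, -0.073], TCP at [0.251, 0.518, 0.231] pointing down, gripper open.
Joint ranges: [-3.12, 3.12], [-1.05, 2.28], [0.14, 2.33], [-1.42, 4.57], [0.1, 2.73], [-2.68, 2.68]. Speed limits (rad/s): [2.57, 2.57, 3.14, 3.14, 3.14, 3.14].

INTERFACE

Orientations are given as a rotation vector (axis times angle).
In Python, from cell import * gives the robot as it stands.
- The arm moves only by the tool carry_out, never from a script. Its argument "rows" is one flat list of numbers, 6 for each row, row after row: the shift along the world's x, y, z in mm, then the turn, a rotation vector about the world's x, y, z in degrees. A call has 1 to 8 rows; each row shifts and turns the commanded pose from where the row before left it; what a row does not reach is not made up. A row lasts 1/8 s, in which the tool goes at most 62.5 mm and 10.7 degrees, less where a joint would pass 70% of its speed; a pose out of reach is approached as far as the arm can. A call with a gripper value outside its range is refused whole. "jaw" is the opening, from 0 (shut) to 1 (fully open), set as the call begins (left out, the last holds). The fingers move at their own pace and stop on an object; the grip force is fixed at half the most. Time passes only in rows, so rows that do not move let the fingers close. It gives the time, the measured TCP pose, the force and the opening at its end, in the units of the state.
- observe(): the state, without advancing time (a new reading comes with each control period).
- grab_frame(name): name is "scene" or "top"; returns a dict with "frame" (384x512x3 uint8, red, green, blue), "intrinsics" (3x3 intrinsics, pixels), "k1" (the pictures are not rectified: a ray, as slopes to the right and down, at radius r is drawn at 1 + k1 r^2 times it, then the intrinsics apply), "camera_from_world" (4x4, takes a point from world to camera coordinates). Camera axes: x right, y down, z forward; pixel columns grow to the right and rows downward; lengths in m; the calibration is good to about 2 mm. A picture is of the moment at which its call begins. There is no depth.
- job_done(): hands the job in, once; it reports no verdict.
The state is a dict: "time": time; "qpos": joint angles; "joint_velocities": joint speeds; "effort": joint torques, N m; "ee_pos": TCP position; "orientation": TCP orientation; "force": force on the tool from outside, world axes, zero at the start; "wrist_torque": the same for the moment, N m; "opening": opening from 0.0 (shut) to 1.0 (fully open).
Only numpy, scipy, OpenCV 4.12 (cv2) and the standard library are available. Lean on these libraries where they do the work, as an engineer would, in place of code of your own. Each camera call takes 0.05 s, during which the arm holds its last target.

## Working session

There is one attempt and no reset: what is moved stays moved. The work goes in short steps, Python scripts to look and compute and a tool call to move; the robot and the scene stay as the last step left them, time stands still between calls to the robot, and variables do not carry over. Pictures are saved under pics/ and viewed, and the job is handed in when it is done.

Besides the shell and the picture viewer there is one more tool, called after "Emit:" as name(argument=value, ...) on one line, values as JSON. carry_out: Moves the arm, as the interface text tells. Its arguments: {"type":"object","properties":{"rows":{"type":"array","items":{"type":"number"}},"jaw":{"type":"number"}},"required":["rows"]}

```bash
mkdir -p pics; python3 - <<'E'
from cell import *
import cv2,json
print(observe())
for n in("scene","top"):
    d=grab_frame(n); cv2.imwrite(f"pics/{n}0.png",d["frame"][:,:,::-1]); print(d["intrinsics"],d["k1"],d["camera_from_world"])
E
```

```text
{'time': 0.0, 'qpos': array([ 1.04648354e+00,  3.07580052e-01,  1.50770314e+00,  1.44512718e-06,
        1.32843334e+00, -7.34849406e-02]), 'joint_velocities': array([ 0.00050378, -0.00165204,  0.00041833, -0.00067093, -0.00088001,
        0.0002566 ]), 'effort': array([-1.64264457e-03, -4.57554102e+01, -2.51917005e+01, -1.45499212e-04,
        1.36467966e-02, -2.27346743e-05]), 'ee_pos': array([0.2501823 , 0.51691161, 0.23036581]), 'orientation': array([-1.54376686,  0.35413073, -0.35313908]), 'force': array([-0.40821516, -0.45836676, -0.31366721]), 'wrist_torque': array([-0.02171932,  0.01039688,  0.02736317]), 'opening': 1.0000126627278287}
[[452.98196302   0.         258.07165131]
 [  0.         452.98196302 195.46159173]
 [  0.           0.           1.        ]] -0.10938470908739703 [[-0.48663985  0.8735051   0.01305752  0.29862948]
 [ 0.5929884   0.34126288 -0.72931777 -0.27608303]
 [-0.64151884 -0.34717212 -0.68405051  1.48653971]
 [ 0.          0.          0.          1.        ]]
[[455.87461433   0.         253.23681373]
 [  0.         455.87461433 189.66550962]
 [  0.           0.           1.        ]] -0.0019206361688216419 [[ 0.02572269 -0.99956776 -0.01423497 -0.03528521]
 [-0.98357728 -0.02276137 -0.17904649  0.5376286 ]
 [ 0.17864509  0.01860675 -0.98373763  1.09238251]
 [ 0.          0.          0.          1.        ]]
```

View pics/scene0.png

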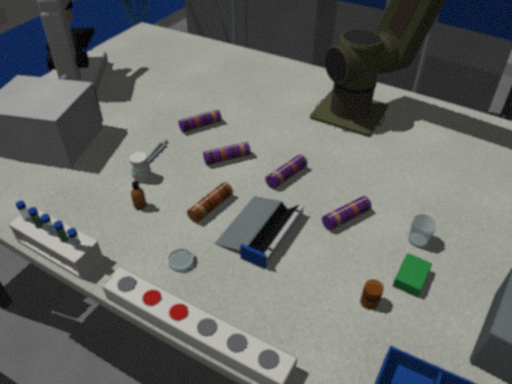

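View pics/top0.png

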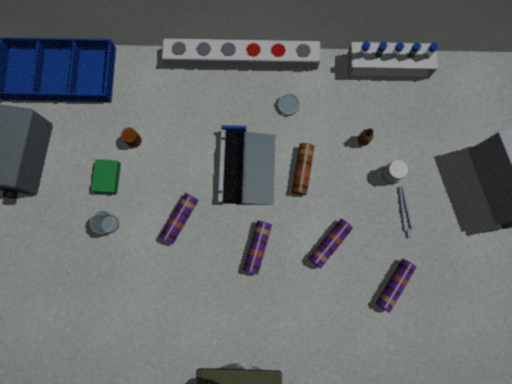

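```bash
cat > h.py <<'E'
from cell import *
import cv2, numpy as np
def und(d,p):
    K=d["intrinsics"];p=np.array(p,float).reshape(-1,1,2)
    return cv2.undistortPointsIter(p,K,np.array([d["k1"],0,0,0.]),None,None,(3,100,1e-12)).reshape(-1,2)
def ray(d,p):
    T=d["camera_from_world"];R=T[:3,:3];c=-R.T@T[:3,3]
    n=und(d,p); return c,np.c_[n,np.ones(len(n))]@R
def plane(d,p,z):
    c,v=ray(d,p); return c+v*((z-c[2])/v[:,2])[:,None]
def proj(d,X):
    T=d["camera_from_world"];q,_=cv2.projectPoints(np.array(X,float).reshape(-1,3),cv2.Rodrigues(T[:3,:3])[0],T[:3,3],d["intrinsics"],np.array([d["k1"],0,0,0.]));return q.reshape(-1,2)
def comps(m,mn=25):
    n,l,s,c=cv2.connectedComponentsWithStats(m.astype(np.uint8));return [(s[i],c[i],l==i) for i in range(1,n) if s[i][4]>=mn]
def box(d,m,z):
    ct,_=cv2.findContours(m.astype(np.uint8),cv2.RETR_EXTERNAL,cv2.CHAIN_APPROX_NONE)
    ct=max(ct,key=cv2.contourArea); W=plane(d,ct.reshape(-1,2),z)
    r=cv2.minAreaRect((W[:,:2]*1000).astype(np.float32)); return r
def tri(da,pa,db,pb):
    A=[];b=[]
    c1,v1=ray(da,[pa]);c2,v2=ray(db,[pb]);v1=v1[0]/np.linalg.norm(v1);v2=v2[0]/np.linalg.norm(v2)
    M=np.zeros((3,3));y=np.zeros(3)
    for c,v in((c1,v1),(c2,v2)):
        P=np.eye(3)-np.outer(v,v);M+=P;y+=P@c
    return np.linalg.solve(M,y)
E
cat > look.py <<'E'
from h import *
import sys
k=sys.argv[1]
for n in("scene","top"):
    d=grab_frame(n);f=d["frame"];cv2.imwrite(f"pics/{n}{k}.png",cv2.resize(f[:,:,::-1],None,fx=1.5,fy=1.5))
    hsv=cv2.cvtColor(f,cv2.COLOR_RGB2HSV)
    am=((hsv[...,0]<16))&(hsv[...,1]>110)&(hsv[...,2]>50)
    am=cv2.morphologyEx(am.astype(np.uint8),cv2.MORPH_CLOSE,np.ones((3,3)))
    bl=(hsv[...,0]>100)&(hsv[...,0]<125)&(hsv[...,1]>150)&(hsv[...,2]>60)
    for s,c,m in comps(am): 
        W=plane(d,[c],.02)[0]
        if abs(W[0])<2 and abs(W[1])<1: print(n,"amber",s,c.round(1),W.round(4),box(d,m,.02))
    for s,c,m in comps(bl):
        if s[4]<1500: print(n,"blue",s,c.round(1),plane(d,[c],.046)[0].round(4),box(d,m,.046))
E
python3 look.py 1
```

```text
scene amber [195 117   5  11  29] [197.2 121.9] [ 0.3231 -0.3781  0.02  ] ((322.8883361816406, -377.5553283691406), (56.14894485473633, 9.455519676208496), 43.965240478515625)
scene amber [221 150   5  11  34] [223.1 154.6] [ 0.4222 -0.22    0.02  ] ((422.45947265625, -219.23960876464844), (46.33021926879883, 9.000326156616211), 41.232200622558594)
scene amber [188 184  44  38 489] [207.8 202.5] [ 0.6059 -0.149   0.02  ] ((598.00244140625, -148.41400146484375), (43.33160400390625, 150.9427490234375), 84.23957061767578)
scene amber [132 189  12  18 156] [137.3 196.3] [ 0.677  -0.3186  0.02  ] ((678.2305908203125, -317.0223693847656), (66.01040649414062, 26.520809173583984), 45.973087310791016)
scene amber [353 205   6  11  37] [355.6 209.9] [0.4448 0.1841 0.02  ] ((444.60546875, 184.49729919433594), (35.27434539794922, 9.287053108215332), 33.936676025390625)
scene amber [361 280  22  29 329] [371.2 291.1] [0.6592 0.2989 0.02  ] ((664.6708984375, 301.2032470703125), (74.86231231689453, 36.776206970214844), 3.7791922092437744)
scene amber [143 290  18  15 213] [151.4 297.2] [ 0.9    -0.
[... 3407 characters left out ...]
88720703125)
top blue [396  43   7   7  35] [399.4  45.9] [ 0.9346 -0.3991  0.046 ] ((934.7725219726562, -399.6216735839844), (14.080168724060059, 18.053808212280273), 64.00752258300781)
top blue [413  43   7   7  37] [416.3  45.9] [ 0.9352 -0.4435  0.046 ] ((935.7185668945312, -443.4610290527344), (15.05827808380127, 18.445262908935547), 46.618408203125)
top blue [430  43   8   8  43] [433.5  46.3] [ 0.935  -0.4888  0.046 ] ((934.7675170898438, -489.620361328125), (16.307661056518555, 20.718555450439453), 63.42621612548828)
top blue [222 126  23   3  61] [232.3 127.1] [0.7011 0.036  0.046 ] ((701.3914794921875, 34.21436309814453), (5.3675665855407715, 56.72556686401367), 1.2033052444458008)
```

```bash
python3 - <<'E'
from h import *
a=grab_frame("top")["frame"];b=grab_frame("scene")["frame"]
A=cv2.resize(a[115:215,205:330,::-1],None,fx=6,fy=6,interpolation=cv2.INTER_CUBIC)
B=cv2.resize(b[175:275,180:310,::-1],None,fx=6,fy=6,interpolation=cv2.INTER_CUBIC)
cv2.imwrite("pics/ca.png",A);cv2.imwrite("pics/cb.png",B)
E
```

```text
(no output)
```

View pics/ca.png

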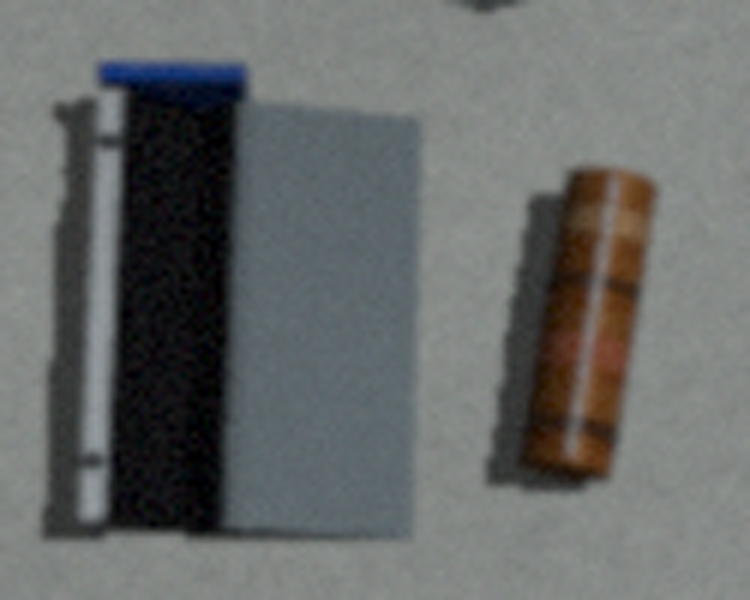

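View pics/cb.png

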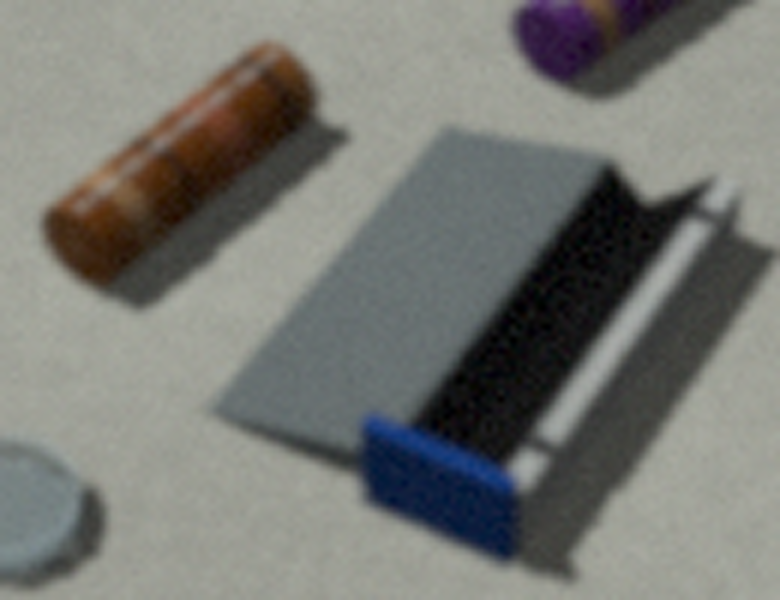

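```bash
cat > fit.py <<'E'
from h import *
t=grab_frame("top");s=grab_frame("scene")
T=[((420,118),(65,-99,0)),((412,538),(-125,-99,0)),((80,521),(-125,42,34)),((105,524),(-125,32,34)),((248,64),(73,-22,46)),((100,62),(73,42,46))]
S=[((215,408),(65,-99,0)),((447,127),(-125,-99,0)),((610,163),(-125,-22-2,20)),((722,178),(-125,32,34)),((740,195),(-125,42,34)),((365,418),(73,-22,46)),((518,487),(73,42,46))]
allA=[];allB=[]
for d,L,o in((t,T,(205,115)),(s,S,(180,175))):
    A=[];B=[]
    for p,m in L:
        px=np.array(p)/6+np.array(o)-0.42
        W=plane(d,[px],m[2]/1000)[0]*1000; A.append(m[:2]);B.append(W[:2])
    A=np.array(A,float);B=np.array(B)
    allA.append(A);allB.append(B)
def fit(A,B):
    a=A-A.mean(0);b=B-B.mean(0)
    th=np.arctan2((a[:,0]*b[:,1]-a[:,1]*b[:,0]).sum(),(a*b).sum())
    R=np.array([[np.cos(th),-np.sin(th)],[np.sin(th),np.cos(th)]])
    tt=B.mean(0)-R@A.mean(0);print(np.degrees(th).round(2),tt.round(1));print((B-A@R.T-tt).round(1).tolist());return R,tt
fit(allA[0],allB[0]);fit(allA[1],allB[1]);fit(np.vstack(allA),np.vstack(allB))
# core: use end centres
for d,L,o in((t,[(614,170),(568,472)],(205,115)),):
    pass
E
python3 fit.py
```

```text
-0.1 [633.7  23.9]
[[0.1, 0.9], [1.3, 0.8], [-0.1, 0.4], [-1.1, -0.2], [0.1, -0.7], [-0.4, -1.1]]
-1.01 [633.4  27.6]
[[-3.0, 1.9], [1.0, -1.8], [3.4, 3.8], [0.6, -2.2], [5.8, -1.5], [-3.7, -0.4], [-4.1, 0.3]]
-0.64 [633.6  25.9]
[[1.1, -0.5], [2.4, -2.4], [-0.3, -2.8], [-1.2, -3.4], [0.5, -2.0], [-0.7, -2.4], [-3.8, 3.1], [0.2, 0.7], [3.1, 6.3], [0.7, 0.3], [5.9, 0.9], [-4.0, 0.8], [-3.9, 1.5]]
```

```bash
python3 - <<'E'
from h import *
from scipy.spatial.transform import Rotation as R
s=observe();r=R.from_rotvec(s["orientation"]);print(r.as_matrix().round(3))
z=r.as_matrix()[:,2];print("jaw yaw",np.degrees(np.arctan2(z[1],z[0])))
t=grab_frame("top")
L=[(614,168),(568,474),(650,185),(603,480),(572,172),(526,465)]
P=[np.array(p)/6+np.array((205,115))-.42 for p in L]
print((plane(t,P,.02)*1000).round(1))
T=t["camera_from_world"];print(-T[:3,:3].T@T[:3,3])
E
```

```text
[[ 0.9   -0.     0.436]
 [-0.436 -0.     0.9  ]
 [-0.    -1.    -0.   ]]
jaw yaw 64.17096119238158
[[ 671.6 -158.5   20. ]
 [ 536.  -139.5   20. ]
 [ 664.3 -174.1   20. ]
 [ 533.8 -154.4   20. ]
 [ 669.4 -140.2   20. ]
 [ 539.5 -121.6   20. ]]
[ 0.33455813 -0.04335849  1.17037601]
```

Emit:
carry_out(rows=[21.6,-44.7,0,0,0,-4.5,21.6,-44.7,0,0,0,-4.5,21.6,-44.7,0,0,0,-4.5,21.6,-44.7,0,0,0,-4.5,21.6,-44.7,0,0,0,-4.5,21.6,-44.7,0,0,0,-4.5,21.6,-44.7,0,0,0,-4.5,21.6,-44.7,0,0,0,-4.5], jaw=1)

```text
time: 1.45
ee_pos: [0.424, 0.1585, 0.2316]
orientation: [-1.401, 0.841, -0.842]
force: [1.2, -0.3, -0.2]
opening: 0.995
```

Emit:
carry_out(rows=[21.6,-44.7,-10,0,0,-4.5,21.6,-44.7,-10,0,0,-4.5,21.6,-44.7,-10,0,0,-4.5,21.6,-44.7,-10,0,0,-4.5,21.6,-44.7,-10,0,0,-4.5,21.6,-44.7,-10,0,0,-4.5,21.6,-44.7,-20,0,0,-4.5,21.6,-44.7,-20,0,0,-4.5])

```text
time: 2.45
ee_pos: [0.597, -0.1993, 0.131]
orientation: [-1.139, 1.31, -1.312]
force: [0.1, -0.5, 1.5]
opening: 0.999
```

Emit:
carry_out(rows=[0,0,-40,0,0,0,0,0,-40,0,0,0,0,0,-25,0,0,0,0,0,-10,0,0,0,0,0,0,0,0,0])

```text
time: 3.08
ee_pos: [0.5961, -0.1976, 0.016]
orientation: [-1.142, 1.31, -1.309]
force: [0.7, 0.1, 0.2]
opening: 0.999
```

```bash
cat > crop.py <<'E'
from h import *
import sys
k=sys.argv[1]
a=grab_frame("top")["frame"];b=grab_frame("scene")["frame"]
A=cv2.resize(a[110:240,205:335,::-1],(500,500),interpolation=cv2.INTER_CUBIC)
B=cv2.resize(b[140:270,170:300,::-1],(500,500),interpolation=cv2.INTER_CUBIC)
cv2.imwrite(f"pics/c{k}.png",cv2.resize(np.hstack([A,B]),(800,400),interpolation=cv2.INTER_AREA))
s=observe();print(s["ee_pos"].round(4),s["force"].round(1),s["time"])
from scipy.spatial.transform import Rotation as R
m=R.from_rotvec(s["orientation"]).as_matrix();print("jaw yaw",np.degrees(np.arctan2(m[1,2],m[0,2])).round(2),m[:,1].round(3))
E
python3 crop.py 2
```

```text
[ 0.5971 -0.198   0.0174] [-0.1  0.2  0.4] 3.175
jaw yaw -7.82 [ 0.002 -0.001 -1.   ]
```

View pics/c2.png

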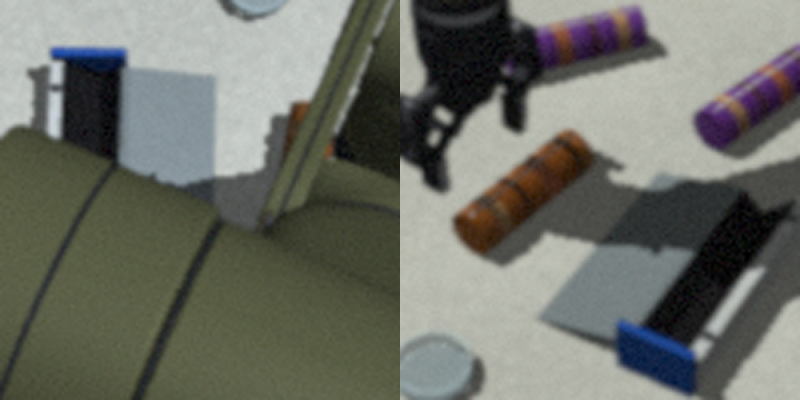

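```bash
python3 - <<'E'
from h import *
d=grab_frame("scene")
a=np.array([.99,-.136]);
for z in(.0,.017,.03,.04):
  for s in(.042,.057,-.042,-.057):
    q=proj(d,[*(np.array([.597,-.198])+s*a),z])[0];print(z,s,q.round(1),"panel",((q-[170,140])*3.077+[400,0]).round(0))
E
```

```text
0.0 0.042 [183.3 208.5] panel [441. 211.]
0.0 0.057 [179.2 211.8] panel [428. 221.]
0.0 -0.042 [205.3 190.8] panel [509. 156.]
0.0 -0.057 [209.1 187.8] panel [520. 147.]
0.017 0.042 [182.6 203.7] panel [439. 196.]
0.017 0.057 [178.4 207. ] panel [426. 206.]
0.017 -0.042 [204.9 186. ] panel [507. 142.]
0.017 -0.057 [208.7 183. ] panel [519. 132.]
0.03 0.042 [182.1 199.9] panel [437. 184.]
0.03 0.057 [177.9 203.3] panel [424. 195.]
0.03 -0.042 [204.5 182.3] panel [506. 130.]
0.03 -0.057 [208.4 179.3] panel [518. 121.]
0.04 0.042 [181.7 197. ] panel [436. 175.]
0.04 0.057 [177.4 200.3] panel [423. 186.]
0.04 -0.042 [204.3 179.4] panel [506. 121.]
0.04 -0.057 [208.1 176.4] panel [517. 112.]
```

Emit:
carry_out(rows=[0,0,-10,0,0,0,0,0,-9,0,0,0,1,7,0,0,0,0,1,7,0,0,0,0,0.5,4,0,0,0,0,0.5,4,0,0,0,0.2,0.5,5,0,0,0,0.3,0.5,5,0,0,0,0.3])

```text
time: 4.22
ee_pos: [0.6002, -0.1653, -0.0026]
orientation: [-1.149, 1.299, -1.299]
force: [-0.1, -0.7, -0.7]
opening: 1.0
```

```bash
python3 crop.py 3; python3 look.py 3 | grep "scene amber" | sed -n 1,6p
```

```text
[ 0.6001 -0.165  -0.0027] [-0.6  0.1 -0.7] 4.325
jaw yaw -6.98 [-0.  0. -1.]
scene amber [221 150   5  10  32] [223.1 154.2] [ 0.4204 -0.2214  0.02  ] ((421.5018005371094, -220.6495361328125), (42.82007598876953, 8.98880672454834), 39.24374771118164)
scene amber [194 186  42  40 615] [214.4 205.2] [ 0.6057 -0.1295  0.02  ] ((600.2781982421875, -128.82061767578125), (48.534549713134766, 150.64163208007812), 82.51824188232422)
scene amber [132 189  14  20 195] [138.1 198.3] [ 0.6819 -0.3118  0.02  ] ((681.6240234375, -311.9642333984375), (77.26548767089844, 25.72492027282715), 49.74710464477539)
scene amber [353 206   6  11  28] [355.7 210.4] [0.4466 0.185  0.02  ] ((447.66943359375, 186.3232421875), (35.12759017944336, 8.042625427246094), 32.56543731689453)
scene amber [361 280  22  29 411] [371.4 293.2] [0.6641 0.3011 0.02  ] ((664.5280151367188, 301.1938171386719), (74.57594299316406, 36.776206970214844), 3.7791929244995117)
scene amber [143 290  18  15 210] [151.3 297.2] [ 0.9    -0.0941  0.02  ] ((899.4725341796875, -94.20600891113281), (35.509857177734375, 35.29481506347656), 37.65182876586914)
```

View pics/c3.png

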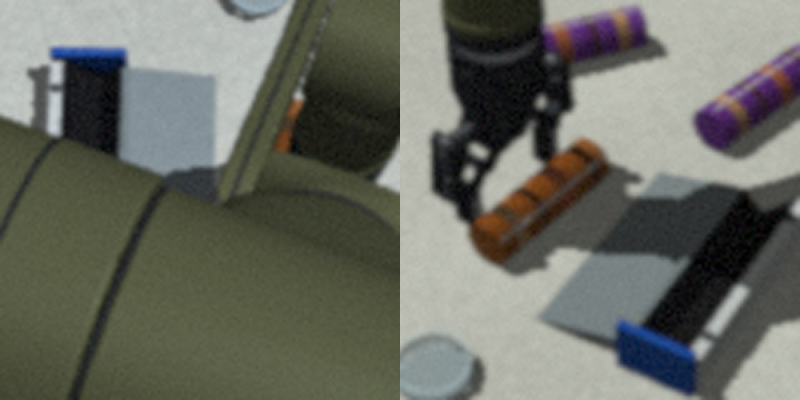

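Emit:
carry_out(rows=[0.4,5,0,0,0,0.5,0.4,5,0,0,0,0.5,0.4,5,0,0,0,0.5,0.4,5,0,0,0,0.5,0.4,5,0,0,0,0.5,0.4,5,0,0,0,0.5,0.2,5,0,0,0,0.5,0.2,5,0,0,0,0.5])

```text
time: 5.42
ee_pos: [0.6029, -0.1253, -0.0027]
orientation: [-1.184, 1.248, -1.248]
force: [-0.5, 0.4, 0.2]
opening: 1.0
```

```bash
python3 crop.py 4; python3 look.py 4 | grep "scene amber" | sed -n 1,4p
```

```text
[ 0.6029 -0.125  -0.0027] [-0.5 -0.4  0.3] 5.525
jaw yaw -2.98 [-0.  0. -1.]
scene amber [132 189  13  20 194] [138.1 198.2] [ 0.6815 -0.3122  0.02  ] ((682.01416015625, -312.29351806640625), (76.85234832763672, 26.251249313354492), 47.16500473022461)
scene amber [207 193  43  41 673] [227.8 213.1] [ 0.6125 -0.0861  0.02  ] ((605.800048828125, -85.41805267333984), (47.33430480957031, 151.67784118652344), 81.11344909667969)
scene amber [353 206   6  10  26] [355.8 210.3] [0.446  0.1849 0.02  ] ((446.15948486328125, 185.5291748046875), (31.915109634399414, 7.579644680023193), 33.91573715209961)
scene amber [361 280  22  29 403] [371.4 293.1] [0.6639 0.301  0.02  ] ((664.7197875976562, 300.8657531738281), (74.82526397705078, 36.70933151245117), 2.619962453842163)
```

View pics/c4.png

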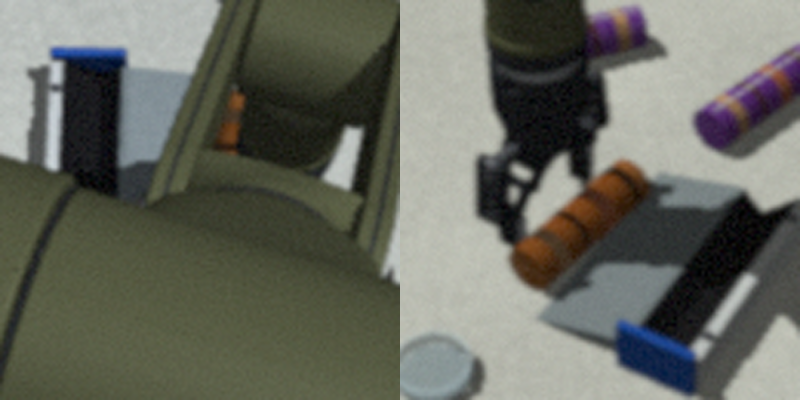

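Emit:
carry_out(rows=[0.2,5,0,0,0,0.4,0.2,5,0,0,0,0.4,0.2,5,0,0,0,0.4,0.2,5,1,0,0,0.4,0,5,1.3,0,0,0.4,0,5,1.3,0,0,0.4,0,5,1.3,0,0,0.3,0,5,1.3,0,0,0])

```text
time: 6.62
ee_pos: [0.6037, -0.0854, 0.0037]
orientation: [-1.207, 1.213, -1.213]
force: [0.0, -3.2, 0.5]
opening: 1.001
```

```bash
python3 crop.py 5; python3 look.py 5 | grep "scene amber" | sed -n 1,4p
```

```text
[ 0.6035 -0.0847  0.0035] [ 0.3 -0.9 -0.8] 6.725
jaw yaw -0.31 [-0.     0.001 -1.   ]
scene amber [195 118   5   9  28] [197.3 122. ] [ 0.3236 -0.3774  0.02  ] ((322.9885559082031, -377.4586486816406), (46.746177673339844, 9.455519676208496), 43.965240478515625)
scene amber [132 189  13  20 194] [138.1 198.2] [ 0.6817 -0.3121  0.02  ] ((681.7621459960938, -312.58831787109375), (76.22364807128906, 25.751708984375), 47.97403335571289)
scene amber [221 195  39  44 686] [239.1 216.5] [ 0.6088 -0.0559  0.02  ] ((602.4921264648438, -57.55767059326172), (157.09762573242188, 46.13959884643555), 0.3826632499694824)
scene amber [353 206   6  10  34] [355.6 210.1] [0.4456 0.1844 0.02  ] ((446.1570739746094, 185.24917602539062), (32.010868072509766, 9.276006698608398), 37.82980728149414)
```

View pics/c5.png

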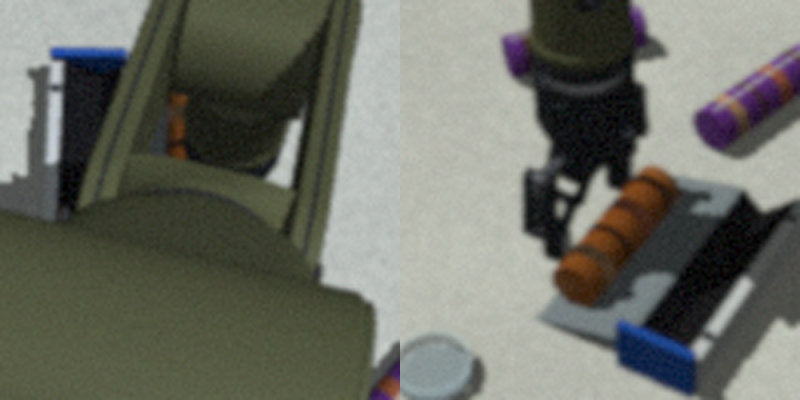

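Emit:
carry_out(rows=[0,5,1.3,0,0,0,0,5,1.3,0,0,0,0,5,1.3,0,0,0,0,5,1.3,0,0,0,0,5,1.3,0,0,0,0,5,1.3,0,0,0,0,5,1.3,0,0,0,0,5,1.3,0,0,0])

```text
time: 7.82
ee_pos: [0.6037, -0.0453, 0.014]
orientation: [-1.207, 1.213, -1.213]
force: [-0.3, -2.0, 1.1]
opening: 0.996
```

```bash
python3 crop.py 6; python3 look.py 6 | grep "scene amber" | sed -n 1,4p
```

```text
[ 0.6036 -0.0447  0.0139] [-0.1 -0.2  0.5] 7.925
jaw yaw -0.31 [-0.     0.001 -1.   ]
scene amber [195 117   5  10  25] [197.  121.4] [ 0.3215 -0.3799  0.02  ] ((321.206787109375, -379.6574401855469), (50.773406982421875, 8.017242431640625), 45.38853073120117)
scene amber [221 150   5  10  34] [223.  154.6] [ 0.4224 -0.2202  0.02  ] ((421.52435302734375, -220.67108154296875), (42.72251892089844, 9.286195755004883), 38.39301681518555)
scene amber [132 189  14  20 197] [138.1 198.3] [ 0.6818 -0.3118  0.02  ] ((681.5780029296875, -311.9141845703125), (77.15211486816406, 26.353431701660156), 48.9328727722168)
scene amber [235 197  39  45 697] [253.4 219.5] [ 0.6003 -0.0208  0.02  ] ((594.0696411132812, -21.9158992767334), (160.27105712890625, 45.22629928588867), 0.07977117598056793)
```

View pics/c6.png

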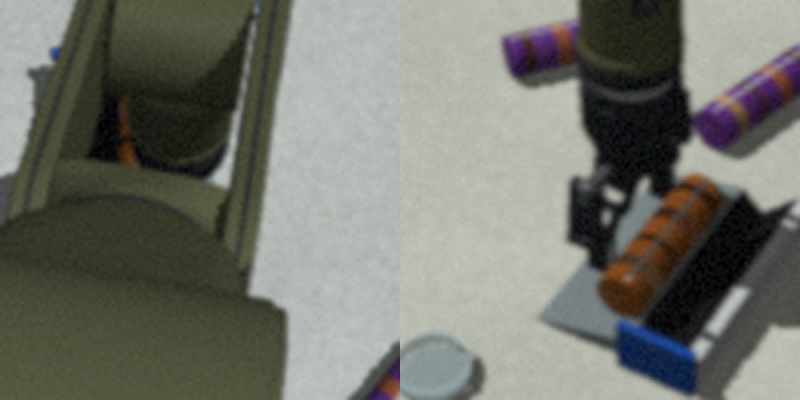

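Emit:
carry_out(rows=[0,5,1.3,0,0,0,0,5,1.3,0,0,0,0,4,1,0,0,0,0,4,0,0,0,0,0,4,0,0,0,0,0,4,0,0,0,0,0,4,0,0,0,0,0,0,0,0,0,0])

```text
time: 9.02
ee_pos: [0.6037, -0.0153, 0.0174]
orientation: [-1.207, 1.213, -1.213]
force: [0.2, -0.1, 0.4]
opening: 1.001
```

```bash
python3 crop.py 7; python3 look.py 7 | grep "scene amber" | sed -n 1,4p
```

```text
[ 0.6038 -0.0156  0.0175] [0.7 0.8 1.2] 9.125
jaw yaw -0.32 [ 0. -0. -1.]
scene amber [195 117   5  11  30] [197.2 121.9] [ 0.3233 -0.378   0.02  ] ((322.9818115234375, -378.1311340332031), (55.49496078491211, 9.148082733154297), 42.88545608520508)
scene amber [221 150   5  11  36] [223.1 154.7] [ 0.4225 -0.22    0.02  ] ((423.1036682128906, -219.4196319580078), (46.75263214111328, 9.286195755004883), 38.39301300048828)
scene amber [132 188  14  21 196] [138.1 198.3] [ 0.6819 -0.3118  0.02  ] ((681.5115356445312, -312.05419921875), (77.55864715576172, 25.7227840423584), 49.84225082397461)
scene amber [249 204  39  46 722] [267.3 226.9] [0.605  0.0201 0.02  ] ((596.2034912109375, 20.78635025024414), (44.097843170166016, 157.00494384765625), 89.9082260131836)
```

View pics/c7.png

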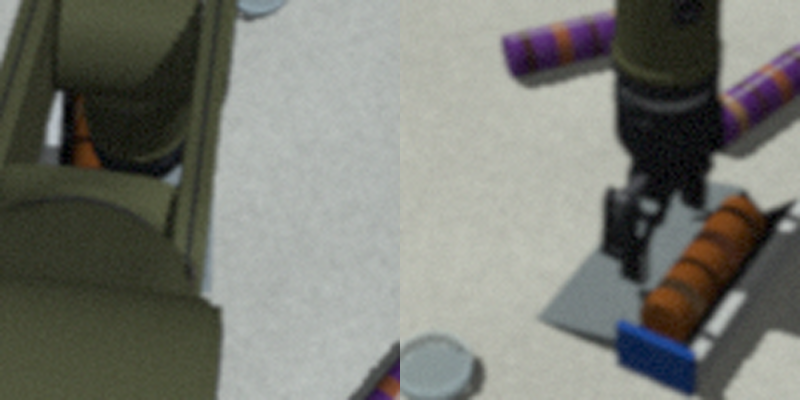

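Emit:
carry_out(rows=[0,-6,10,0,0,0,0,0,40,0,0,0,0,0,40,0,0,0])

```text
time: 9.6
ee_pos: [0.6035, -0.0223, 0.1087]
orientation: [-1.207, 1.214, -1.214]
force: [0.8, 0.3, 0.2]
opening: 1.004
```

Emit:
carry_out(rows=[-30,10,0,0,0,0,-40,20,0,0,0,0,-30,17,0,0,0,0,0,0,0,0,0,0,0,0,0,0,0,0,0,0,0,0,0,0], jaw=0)

```text
time: 10.35
ee_pos: [0.5054, 0.0248, 0.108]
orientation: [-1.205, 1.212, -1.215]
force: [-1.0, 0.5, 0.7]
opening: 0.003
```

```bash
python3 crop.py 8; python3 look.py 8 | grep -E "(scene|top) amber"|grep -E "\[0.[56]"
```

```text
[0.5049 0.0249 0.1076] [0.7 0.2 0. ] 10.45
jaw yaw -0.36 [ 0.001 -0.    -1.   ]
scene amber [249 204  38  46 683] [267.2 226.5] [0.6039 0.0191 0.02  ] ((596.3716430664062, 20.45488929748535), (38.76239013671875, 157.2726593017578), 89.56903076171875)
scene amber [361 280  22  29 375] [371.5 292.6] [0.6625 0.3006 0.02  ] ((664.6686401367188, 301.2166748046875), (74.86316680908203, 36.778564453125), 3.8256123065948486)
top amber [121 128  20  18 211] [129.9 135.9] [0.6796 0.3066 0.02  ] ((675.58349609375, 304.8817138671875), (54.87531280517578, 37.04566192626953), 46.922550201416016)
```

View pics/c8.png

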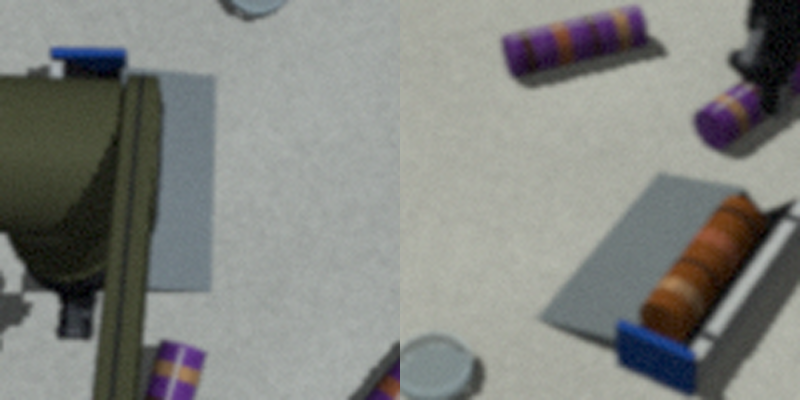

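Emit:
carry_out(rows=[0,0,-40,0,0,0,0,0,-30,0,0,0,0,0,-12,0,0,0,0,0,0,0,0,0])

```text
time: 11.05
ee_pos: [0.5034, 0.0253, 0.0249]
orientation: [-1.208, 1.215, -1.213]
force: [-0.1, -0.4, 1.1]
opening: -0.0
```

Emit:
carry_out(rows=[4,0,0,0,0,0,4,0,0,0,0,0,4,0,0,0,0,0,4,0,0,0,0,0,4,0,0,0,0,0,4,0,0,0,0,0])

```text
time: 11.8
ee_pos: [0.528, 0.0253, 0.0255]
orientation: [-1.207, 1.213, -1.213]
force: [0.6, -0.4, 0.3]
opening: -0.002
```

```bash
python3 crop.py 9; python3 look.py 9 | grep -E "(scene|top) amber"|grep -E "\[0.[56]"
```

```text
[0.5285 0.0253 0.0255] [ 0.5 -1.   0. ] 11.9
jaw yaw -0.33 [ 0.001 -0.    -1.   ]
scene amber [249 203  39  47 706] [267.4 226.5] [0.6035 0.0195 0.02  ] ((595.2472534179688, 21.11899757385254), (40.37504577636719, 158.9375457763672), 89.72835540771484)
scene amber [361 280  22  29 394] [371.3 292.9] [0.6635 0.3006 0.02  ] ((664.6708984375, 301.2032470703125), (74.86231231689453, 36.776206970214844), 3.7791922092437744)
top amber [121 128  20  18 220] [130.2 136.2] [0.679  0.3057 0.02  ] ((675.8048706054688, 304.61566162109375), (54.628814697265625, 37.18183135986328), 48.616519927978516)
```

View pics/c9.png

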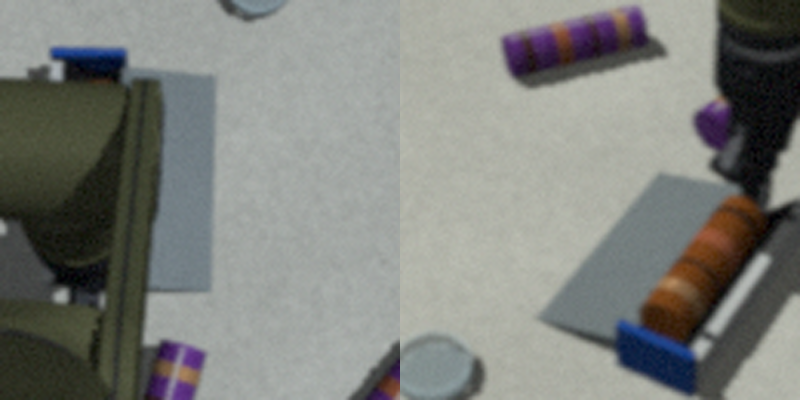

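Emit:
carry_out(rows=[3,0,0,0,0,0,3,0,0,0,0,0,3,0,0,0,0,0,3,0,0,0,0,0,3,0,0,0,0,0,3,0,0,0,0,0])

```text
time: 12.75
ee_pos: [0.5461, 0.0253, 0.0254]
orientation: [-1.206, 1.213, -1.214]
force: [-0.7, -0.8, -0.6]
opening: -0.003
```

```bash
python3 crop.py 10; python3 look.py 10 | grep -E "(scene|top) amber"|grep -E "\[0.[56]"
```

```text
[0.5466 0.0253 0.0255] [-0.2 -0.6  0.1] 12.85
jaw yaw -0.33 [ 0.001 -0.    -1.   ]
scene amber [247 207  38  43 658] [265.9 228.3] [0.6106 0.0194 0.02  ] ((603.0039672851562, 21.226686477661133), (40.84673309326172, 144.05397033691406), 89.99112701416016)
scene amber [361 280  22  29 394] [371.3 292.9] [0.6635 0.3006 0.02  ] ((664.517578125, 300.9333190917969), (74.4513168334961, 36.72593688964844), 2.8847503662109375)
top amber [121 128  20  18 219] [130.2 136.1] [0.6791 0.306  0.02  ] ((675.58349609375, 304.8817138671875), (54.87531280517578, 37.04566192626953), 46.922550201416016)
```

View pics/c10.png

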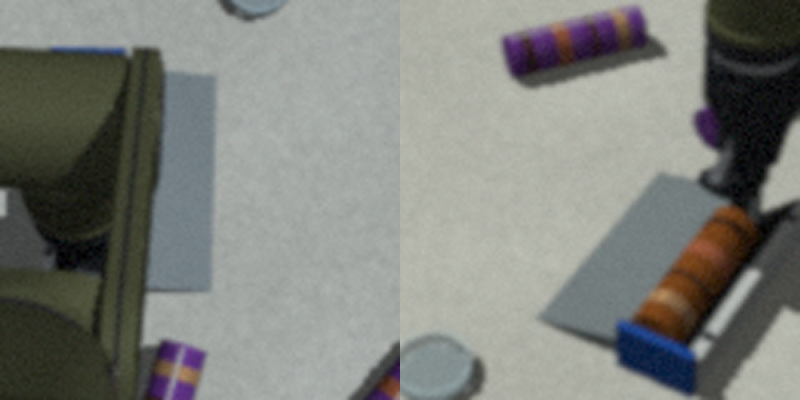

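Emit:
carry_out(rows=[2,0,0,0,0,0,2,0,0,0,0,0,2,0,0,0,0,0])

```text
time: 13.32
ee_pos: [0.5515, 0.0254, 0.0255]
orientation: [-1.207, 1.214, -1.213]
force: [-1.4, 0.3, 1.3]
opening: -0.001
```

Emit:
carry_out(rows=[1.5,0,0,0,0,0,1.5,0,0,0,0,0])

```text
time: 13.58
ee_pos: [0.5548, 0.0253, 0.0255]
orientation: [-1.207, 1.214, -1.213]
force: [-2.1, -0.3, 0.1]
opening: -0.005
```

Emit:
carry_out(rows=[1,0,0,0,0,0,1,0,0,0,0,0])

```text
time: 13.82
ee_pos: [0.5551, 0.0254, 0.0253]
orientation: [-1.209, 1.216, -1.212]
force: [-6.7, -0.2, 4.2]
opening: -0.0
```

Force is rising and the tool has stalled near the expected 555 mm; one more small nudge to confirm.

Emit:
carry_out(rows=[1,0,0,0,0,0,0,0,0,0,0,0])

```text
time: 14.08
ee_pos: [0.5551, 0.0254, 0.0251]
orientation: [-1.21, 1.217, -1.211]
force: [-6.6, 0.3, 4.5]
opening: 0.002
```

```bash
python3 crop.py 11
```

```text
[0.555  0.0254 0.0251] [-6.2 -0.8  4. ] 14.175
jaw yaw -0.32 [-0.005  0.    -1.   ]
```

View pics/c11.png

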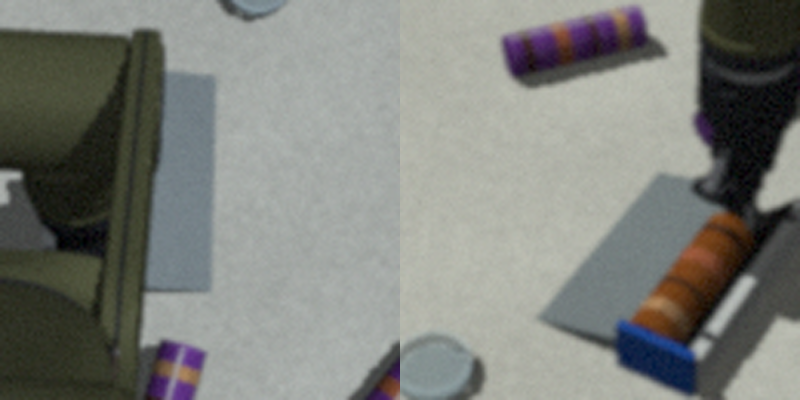

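Emit:
carry_out(rows=[2,0,0,0,0,0,2,0,0,0,0,0,0,0,0,0,0,0])

```text
time: 14.55
ee_pos: [0.555, 0.0255, 0.0245]
orientation: [-1.216, 1.222, -1.207]
force: [-12.6, -0.9, 7.1]
opening: 0.003
```

Emit:
carry_out(rows=[-8,0,0,0,0,0,-10,0,0,0,0,0,-10,0,0,0,0,0,0,0,30,0,0,0,0,0,40,0,0,0,0,0,50,0,0,0,0,0,50,0,0,0])

```text
time: 15.42
ee_pos: [0.5335, 0.0253, 0.197]
orientation: [-1.206, 1.213, -1.214]
force: [0.7, -0.3, -0.4]
opening: 0.001
```

Emit:
carry_out(rows=[-10,45,0,0,0,0,-10,45,0,0,0,0,-10,45,0,0,0,0,-10,45,0,0,0,0,-10,45,0,0,0,0,-10,45,0,0,0,0,-10,45,0,0,0,0,-10,45,0,0,0,0])

```text
time: 16.42
ee_pos: [0.4533, 0.3868, 0.1956]
orientation: [-1.206, 1.213, -1.213]
force: [0.1, 0.4, -0.0]
opening: -0.002
```

```bash
python3 crop.py 12;python3 look.py 12 | grep -E "(scene|top) (amber|blue)"|grep -E "\[0.[567]"
```

```text
[0.4528 0.3898 0.1956] [-0.3 -0.   0.5] 16.525
jaw yaw -0.1 [ 0.001  0.003 -1.   ]
scene amber [246 209  37  41 580] [264.7 229.2] [0.6146 0.018  0.02  ] ((607.9253540039062, 19.214927673339844), (136.50767517089844, 38.79468536376953), 0.48821941018104553)
scene amber [361 280  22  29 323] [371.3 291. ] [0.6588 0.299  0.02  ] ((664.2330932617188, 301.1743469238281), (73.98480224609375, 36.776206970214844), 3.7791922092437744)
scene blue [241 245  24  15 139] [252.6 251.8] [0.7078 0.038  0.046 ] ((712.549560546875, 36.66071319580078), (27.412885665893555, 60.30096435546875), 2.190934658050537)
top amber [121 128  18  15 181] [128.7 135. ] [0.6822 0.31   0.02  ] ((681.5581665039062, 311.3127746582031), (40.85512924194336, 37.05656433105469), 46.6806526184082)
top amber [230 129  15  50 611] [237.1 153. ] [0.6396 0.0229 0.02  ] ((639.143798828125, 23.746801376342773), (34.57380676269531, 131.6549835205078), 89.9033203125)
top blue [222 126  15   3  38] [228.3 126.8] [0.7016 0.0462 0.046 ] ((701.1747436523438, 44.53532409667969), (5.3675642013549805, 36.07909393310547), 1.2032489776611328)
```

View pics/c12.png

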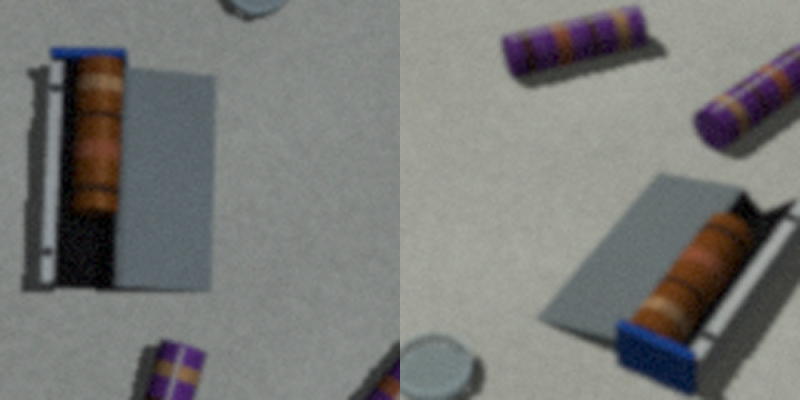

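View pics/top12.png

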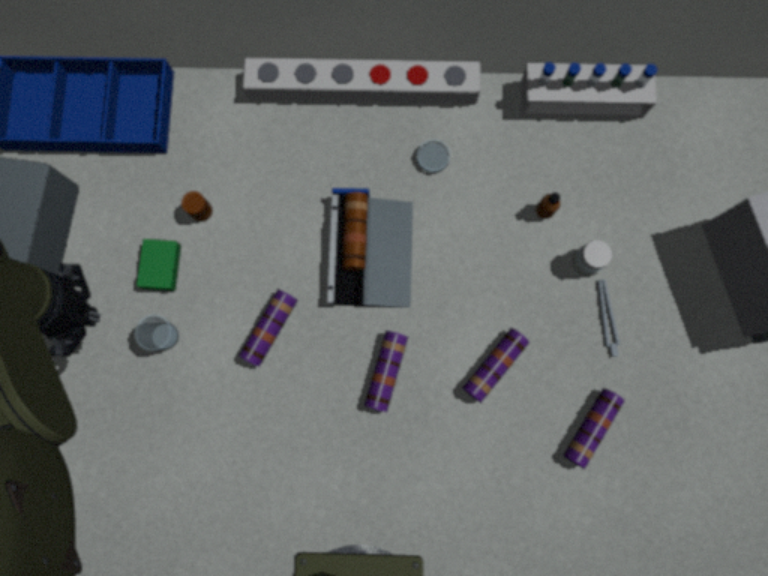

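The pictures show the core lying in the groove with its end at the blue stop. The bystanders and purple cores look unmoved, and the arm is clear.

```bash
python3 -c "
from cell import *
print(job_done(), observe()['time'])"
```

```text
the job is handed in; nothing more can be done
the job is handed in; nothing more can be done
```

The core is in the V-groove with its end against the blue stop, and the job is handed in. I rolled it along the bench and up the ramp with the two open fingers, turning it about 8° so it lay parallel to the groove. It dropped into the groove, and I then pushed it along by its end with the fingers shut.

**Checks:**
- **At the stop:** the tool stalled at x = 0.555 m, about where I expected. The force rose from about 2 N to 12.6 N without any further movement.
- **Last pictures:** the core lies along the groove, within about 0.5° of it, and touches the stop. The top view puts its middle at about (0.639, 0.024) m, read on a plane 20 mm above the bench. That agrees with the seat at about (0.634, 0.024–0.026) to within the calibration and the height assumed.
- **Bystanders and purple cores:** they look unmoved by eye; I did not measure each one.
- **Limits:** about 16.5 s of robot time was used, and the highest force I saw was about 15 N. The arm ended clear of everything.

**Disagreement:** the two cameras differed by about 4 mm in the cradle's y position and 0.9° in its angle. I used a value in between (y = 25 mm), and the core still went into the groove cleanly.

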